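# File the incense box in the third gap of the altar rack

### The job

Starting from the end of the incense rack nearer the lamp, run a fingertip along the top of the rack's front rail, counting every gap, filled or empty, and stop over the third. Then, with the fingertips, slide the loose incense box across the surface to that gap and push it in lengthwise, straight and all the way home against the back slats. The box is only pushed, lying flat all the while and never lifted, and everything else stays where it is.

Things in the scene. Friction and masses are not known exactly. Their poses are not given: they have to be found in the camera images.
- rack: low wooden rack, fixed, 330 mm long (y), x from -45 mm (open front) to +40 mm, dividers 36 mm high. 7 dividers, 6 mm thick, noses rounded, make 6 gaps 48 mm wide, centres y = +135, +81, +27, -27, -81, -135 mm; no floor, boxes slide on the altar surface to the back slats' inner face at x = +30 mm. Origin: its middle at surface level; x into the gaps, away from robot; y to robot's left; yaw within 0.12 rad
- rail_a: section of the rack's front rail over the first gap from the rack's +y end, 57 mm long (y), 12 mm wide, 10 mm thick, fixed on the divider tops; the six join without steps into one smooth rail, its top 46 mm above the surface, boxes pass beneath. Origin on its underside (36 mm up, rack x = -30 mm) midway between that gap's dividers; axes as the rack's
- rail_b: section of the rack's front rail over the second gap from the rack's +y end, 54 mm long (y), 12 mm wide, 10 mm thick, fixed on the divider tops; the six join without steps into one smooth rail, its top 46 mm above the surface, boxes pass beneath. Origin on its underside (36 mm up, rack x = -30 mm) midway between that gap's dividers; axes as the rack's
- rail_c: section of the rack's front rail over the third gap from the rack's +y end, 54 mm long (y), 12 mm wide, 10 mm thick, fixed on the divider tops; the six join without steps into one smooth rail, its top 46 mm above the surface, boxes pass beneath. Origin on its underside (36 mm up, rack x = -30 mm) midway between that gap's dividers; axes as the rack's
- rail_d: section of the rack's front rail over the fourth gap from the rack's +y end, 54 mm long (y), 12 mm wide, 10 mm thick, fixed on the divider tops; the six join without steps into one smooth rail, its top 46 mm above the surface, boxes pass beneath. Origin on its underside (36 mm up, rack x = -30 mm) midway between that gap's dividers; axes as the rack's
- rail_e: section of the rack's front rail over the fifth gap from the rack's +y end, 54 mm long (y), 12 mm wide, 10 mm thick, fixed on the divider tops; the six join without steps into one smooth rail, its top 46 mm above the surface, boxes pass beneath. Origin on its underside (36 mm up, rack x = -30 mm) midway between that gap's dividers; axes as the rack's
- rail_f: section of the rack's front rail over the sixth gap from the rack's +y end, 57 mm long (y), 12 mm wide, 10 mm thick, fixed on the divider tops; the six join without steps into one smooth rail, its top 46 mm above the surface, boxes pass beneath. Origin on its underside (36 mm up, rack x = -30 mm) midway between that gap's dividers; axes as the rack's
- incense_box: the loose incense box: closed rigid carton 90 mm long (x), 40 mm wide (y), 24 mm high, 60 to 130 g, lying flat in front of the rack, left or right of its middle, turned up to 0.35 rad from the rack's x. Origin: centre of its underside. Either end may go in first; home, its origin is at rack x = -15 mm and its near end stands 15 mm out of the rack. Plain dry friction: it stays where it is left
- filed_box: an identical incense box already put away in the rack's second gap from the +y end; origin: centre of its underside. Stays there
- lamp: red plastic altar lamp, loose, round base 84 mm across with a rocker switch, stem and cup-shaped shade with an amber bulb, 152 mm high; stands about 0.16 m beyond one end of the rack (either end). Origin: centre of its underside
- monk: resin figurine of a seated monk, loose, 76 mm across and 111 mm high; stands about 0.16 m beyond the rack's other end. Origin: centre of its underside
- saucer: celadon ceramic saucer, loose, 90 mm across and 16 mm high, in front of the rack on the other side of the middle from the loose incense box. Origin: centre of its underside
Not all that is in view belongs to the job. Leave any red or turquoise look-alike of the incense_box alone.

How it is judged:
On the way, in this order (a step that is already met when the one before it is completed fails the run):
1. a fingertip touches the rail over the first gap from the lamp's end, the box still in front of the rack (x of incense_box in the frame of rack below -0.07 m and ((y of lamp in the frame of rack above 0 m and contact force between the fingers and rail_a above 0.3 N) or (y of lamp in the frame of rack below 0 m and contact force between the fingers and rail_f above 0.3 N))), for 0.15 s.
2. it touches the rail over the second gap (x of incense_box in the frame of rack below -0.07 m and ((y of lamp in the frame of rack above 0 m and contact force between the fingers and rail_b above 0.3 N) or (y of lamp in the frame of rack below 0 m and contact force between the fingers and rail_e above 0.3 N))), for 0.15 s.
3. it touches the rail over the third gap (x of incense_box in the frame of rack below -0.07 m and ((y of lamp in the frame of rack above 0 m and contact force between the fingers and rail_c above 0.3 N) or (y of lamp in the frame of rack below 0 m and contact force between the fingers and rail_d above 0.3 N))), for 0.15 s.
4. the box is home in the third gap from the lamp's end (((y of lamp in the frame of rack above 0 m and y of incense_box in the frame of rack between 0.02 and 0.034 m) or (y of lamp in the frame of rack below 0 m and y of incense_box in the frame of rack between -0.034 and -0.02 m)) and x of incense_box in the frame of rack between -0.02 and -0.005 m and angle between the x axis of incense_box and the x axis of rack, either way round below 0.12 rad and height (world z) of incense_box below 0.004 m and angle between incense_box's own z axis and vertical below 0.06 rad), for 0.2 s.
At the end, for the whole second after the job is handed in: The loose incense box lies flat in the third gap from the lamp's end, within 5 mm of the back slats, centred to 7 mm and straight to 0.12 rad, at rest; the lamp, monk, saucer and filed box are within 12 mm of where they were (all of step 4 and linear speed of incense_box below 0.01 m/s and not (distance of lamp from where it was at the start of the episode above 0.012 m) and not (distance of monk from where it was at the start of the episode above 0.012 m) and not (distance of saucer from where it was at the start of the episode above 0.012 m) and not (distance of filed_box from where it was at the start of the episode above 0.012 m)); the robot touches nothing.
It fails at once if the box is lifted more than 8 mm or tipped more than 0.25 rad (height (world z) of incense_box above 0.008 m or angle between incense_box's own z axis and vertical above 0.25 rad).
It fails at once if a finger touches the rail past the third gap from the lamp's end (over 0.5 N) ((y of lamp in the frame of rack above 0 m and (contact force between the fingers and rail_d above 0.5 N or contact force between the fingers and rail_e above 0.5 N or contact force between the fingers and rail_f above 0.5 N)) or (y of lamp in the frame of rack below 0 m and (contact force between the fingers and rail_a above 0.5 N or contact force between the fingers and rail_b above 0.5 N or contact force between the fingers and rail_c above 0.5 N))).
It fails at once if lamp, monk, saucer or filed box shifted more than 12 mm or tipped (distance of any of lamp, monk, saucer, filed_box from where it was at the start of the episode above 0.012 m or angle between any of lamp, monk, saucer, filed_box's own z axis and vertical above 0.25 rad).
It also fails if it takes over 72 s, if anything falls off the work surface, if the arm or the gripper's body presses on something with over 40 N, if the wrist force passes 120 N, or if a joint passes its speed limit or range.

### The arm

A 6-joint arm with a two-finger parallel gripper is mounted at the origin on the work surface. World frame = base frame: x ahead of the robot, y to its left, z up, the work surface at z = 0. Lengths are in m, angles in rad, forces in N, time in s.
With the tool pointing down it reaches from about 0.425 to 0.95 m from the base axis. Payload 3.5 kg.
Tool frame: the origin (TCP) lies at the very end of the fingers, on their centre line; the grasp point (between the pads) lies 19 mm behind it; z points along the fingers, y is the line along which they close (so a half turn about z gives the same grasp; the last joint's range is limited). The gripper opens to 85 mm and grips with 20 to 120 N. Pads are 22 mm wide; open, the fingers measure 114 mm over their backs; the gripper's body (76 mm by 85 mm) begins 54 mm behind the grasp point. The pads swing forward as they close: fully open they stand 13 mm farther back than shut.
Start: joints at [-1.494, 0.286, 1.577, -0, 1.279, -0.15], TCP at [0.152, -0.658, 0.231] pointing down, gripper open.
Joint ranges: [-2.77, 2.77], [-0.9, 2.22], [0.21, 2.48], [-1.53, 4.67], [0.24, 2.81], [-2.84, 2.84]. Speed limits (rad/s): [2.79, 2.79, 3.14, 3.14, 3.14, 3.14].

### API

Orientations are given as a unit quaternion [x, y, z, w].
In Python, from plant import ctrl, optics, sign_off gives the robot as it stands.
- The arm moves only by the shell command python3 -m creep 'ROWS' [FORCE]. ROWS is JSON, a list of rows, each an object of numbers: "x", "y", "z": the shift along the tool's x, y, z in mm; "rx", "ry", "rz": the turn, a rotation vector about the tool's x, y, z in degrees; "grip": the opening, from 0 (shut) to 1 (fully open). In form: [{"x": .., "y": .., "z": .., "rx": .., "ry": .., "rz": .., "grip": ..}, ...]. A call has exactly 10 rows; each row shifts and turns the commanded pose from where the row before left it, along the tool's axes as they then stand; what a row does not reach is not made up. A row lasts 1/12 s, in which the tool goes at most 41.7 mm and 7.16 degrees, less where a joint would pass 70% of its speed; a pose out of reach is approached as far as the arm can. A call with a gripper value outside its range is refused whole. The fingers move at their own pace and stop on an object; FORCE is the grip in N (left out, the last holds). Time passes only in rows, so rows that do not move let the fingers close, or fill a call up. It gives the time, the measured TCP pose, the force, the opening and the grip force at its end, in the units of the state.
- ctrl.get_state(): the state, without advancing time (a new reading comes with each control period).
- optics.read_camera(name): name is "side" or "top" or "wrist"; returns a dict with "color" (480x640x3 uint8, blue, green, red), "K" (3x3 intrinsics, pixels), "D" ([k1, k2, p1, p2, k3] as OpenCV has them; the pictures are not rectified), "R" (3x3) and "t" (3): a world point X has camera coordinates R X + t. Camera axes: x right, y down, z forward; pixel columns grow to the right and rows downward; lengths in m; the calibration is good to about 2 mm. A picture is of the moment at which its call begins. There is no depth.
- sign_off(): hands the job in; it is judged then, once.
The state is a dict: "time": time; "qpos": joint angles; "dq": joint speeds; "joint_efforts": joint torques, N m; "eef_pos": TCP position; "tcp_rot": TCP orientation; "contact_force": force on the tool from outside, world axes, zero at the start; "wrist_torque": the same for the moment, N m; "opening": opening from 0.0 (shut) to 1.0 (fully open); "finger_force": force on a finger pad.
Only numpy, scipy, OpenCV 4.12 (cv2) and the standard library are available. Lean on these libraries where they do the work, as an engineer would, in place of code of your own. Each camera call takes 0.05 s, during which the arm holds its last target. There are 200 camera calls.

## Working session

There is one attempt and no reset: what is moved stays moved. The work goes in short steps, Python scripts to look and compute and a shell command to move; the robot and the scene stay as the last step left them, time stands still between calls to the robot, and variables do not carry over. Pictures are saved under pics/ and viewed, at most 10 in all, crops included, and the job is handed in when it is done.

```bash
mkdir -p pics; ls
python3 - <<'E'
from plant import ctrl,optics
import cv2,pickle
d={}
for n in("top","side"):
    c=optics.read_camera(n);d[n]=c;cv2.imwrite(f"pics/{n}0.png",c["color"])
    print(n,c["K"],c["D"],c["R"],c["t"])
pickle.dump(d,open("cam0.pkl","wb"))
print(ctrl.get_state())
E
```

```text
pics
top [[465.71299384   0.         316.97673189]
 [  0.         465.71299384 239.63533612]
 [  0.           0.           1.        ]] [-0.08441485  0.          0.          0.          0.        ] [[-0.01634203 -0.99960259  0.02296952]
 [-0.99869727  0.01520799 -0.04870808]
 [ 0.0483394  -0.02373559 -0.99854891]] [0.01133901 0.45837273 0.96460627]
side [[536.63673357   0.         315.95841172]
 [  0.         536.63673357 239.9698278 ]
 [  0.           0.           1.        ]] [0.01077473 0.         0.         0.         0.        ] [[-0.80074323 -0.59887508  0.01260642]
 [-0.3104672   0.39693721 -0.86374242]
 [ 0.51226986 -0.69554977 -0.50377585]] [0.38687037 0.1961741  0.97235143]
{'time': 0.1, 'qpos': array([-1.49402634e+00,  2.87131386e-01,  1.57806263e+00,  2.12914820e-05,
        1.27860840e+00, -1.49968192e-01]), 'dq': array([ 2.94352719e-05, -2.70698639e-03, -3.67351900e-03,  3.65144414e-04,
        1.62224889e-03,  8.73538076e-04]), 'joint_efforts': array([ 1.10431050e-03, -4.07292151e+01, -2.93698525e+01, -1.27864773e-04,
        3.39191589e-03,  6.58582437e-06]), 'eef_pos': array([ 0.15174782, -0.65709686,  0.23003195]), 'tcp_rot': array([ 9.93580346e-01,  1.13123273e-01,  5.06130104e-05, -1.10377021e-03]), 'contact_force': array([-0.01115301, -0.2795919 ,  0.17441491]), 'wrist_torque': array([0.05765719, 0.02476331, 0.00492197]), 'finger_force': 0.0, 'opening': 0.9997243778702491}
```

View pics/top0.png

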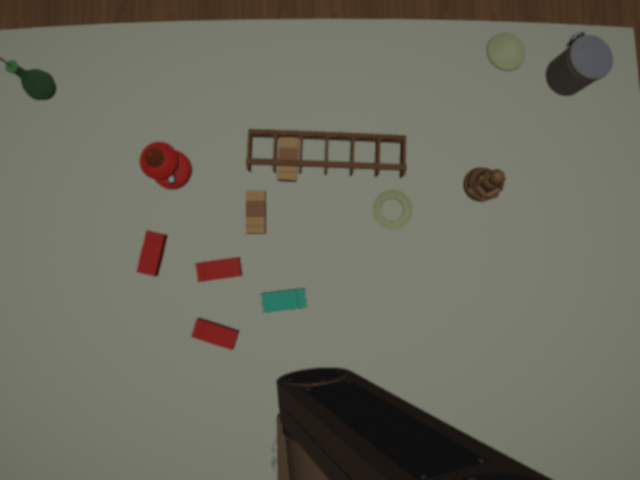

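View pics/side0.png

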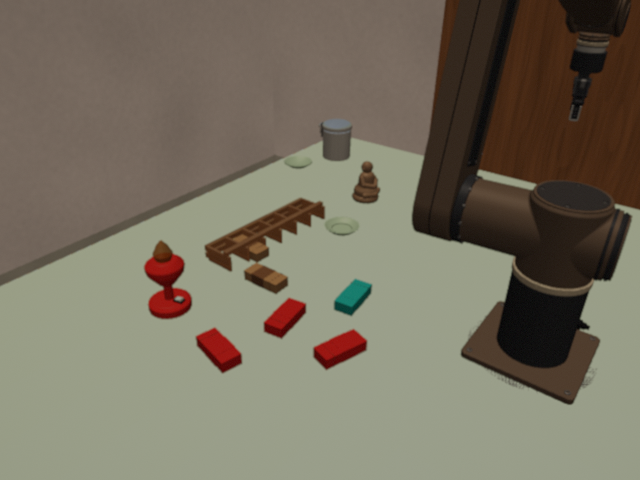

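The top view shows the lamp at (165,165), beyond the rack's left (+y) end. The loose box (tan with a brown band) is at (256,212), the filed box at (288,158) and the saucer at (392,210). The look-alikes are red at (152,253), (219,269), (215,334) and turquoise at (284,300). Only the tan box at (256,212) matches the filed one, so I'll confirm it in an enlarged crop.

Run:
```python
import cv2,pickle
c=pickle.load(open("cam0.pkl","rb"))["top"]["color"][120:250,230:420]
cv2.imwrite("pics/crop1.png",cv2.convertScaleAbs(cv2.resize(c,None,fx=4,fy=4,interpolation=cv2.INTER_CUBIC),alpha=1.4))
```

```text
(no output)
```

View pics/crop1.png

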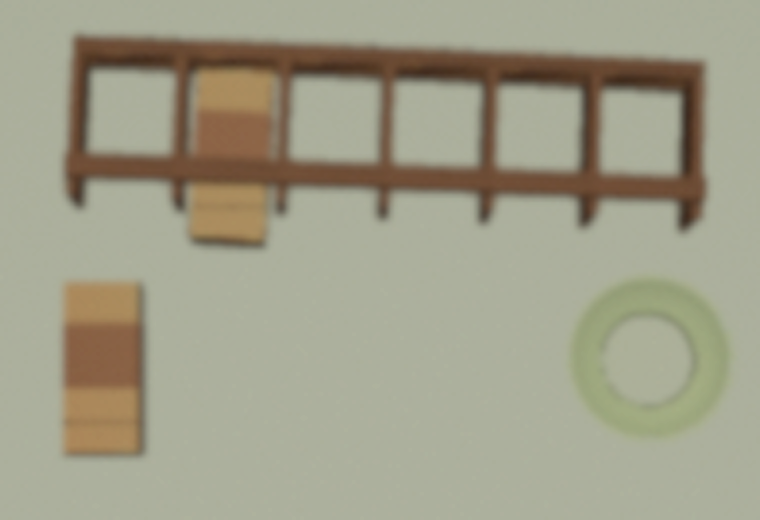

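The crop confirms it: the loose box has the same tan and brown-band pattern as the filed one, with crop corners (64,284), (140,284), (140,454), (64,454). The rail centreline runs from (66,166) to (706,188).

```bash
cat > h.py <<'E'
import numpy as np,cv2,pickle
from scipy.spatial.transform import Rotation as Ro
def px2w(c,uv,z):
    n=cv2.undistortPoints(np.array(uv,float).reshape(-1,1,2),c["K"],c["D"]).reshape(-1,2)
    d=np.c_[n,np.ones(len(n))]@c["R"]; o=-c["R"].T@c["t"]
    return o+d*((z-o[2])/d[:,2])[:,None]
def w2px(c,X):
    return cv2.projectPoints(np.array(X,float).reshape(-1,3),cv2.Rodrigues(c["R"])[0],c["t"],c["K"],c["D"])[0].reshape(-1,2)
E
python3 - <<'E'
from h import *
c=pickle.load(open("cam0.pkl","rb"))["top"]
cr=lambda l:[(u/4+230-.375,v/4+120-.375) for u,v in l]
a,b=px2w(c,cr([(66,166),(706,188)]),.046)
print("rail ends",a,b,np.linalg.norm(a-b))
yv=(a-b)/np.linalg.norm(a-b);xv=np.array([yv[1],-yv[0],0]);O=(a+b)/2+.03*xv;O[2]=0
yaw=np.arctan2(xv[1],xv[0]);print("rack",O,yaw)
np.savez("rack.npz",O=O,yaw=yaw,xv=xv,yv=yv)
P=px2w(c,cr([(64,284),(140,284),(140,454),(64,454)]),.024)
m=P.mean(0);ax=P[0]+P[1]-P[2]-P[3];print("box",m,np.arctan2(ax[1],ax[0]),np.linalg.norm(P[0]-P[3]),np.linalg.norm(P[0]-P[1]))
print("box in rack",(m-O)@xv,(m-O)@yv)
s=px2w(c,cr([(650,358)]),.016)[0];print("saucer",s,(s-O)@xv,(s-O)@yv)
l=px2w(c,[(172,172)],.01)[0];print("lamp",l,(l-O)@xv,(l-O)@yv)
for n,y in zip("abc",(.135,.081,.027)):print(n,O-.03*xv+y*yv)
from plant import ctrl
R=Ro.from_quat(ctrl.get_state()["tcp_rot"]).as_matrix();print(R.round(3))
E
```

```text
rail ends [0.61920292 0.14675615 0.046     ] [ 0.60422673 -0.18077514  0.046     ] 0.32787350404828886
rack [ 0.64168351 -0.0183798   0.        ] -0.04569263264055291
box [0.51748792 0.13157788 0.024     ] -0.008541182853302002 0.08843248080912558 0.039462733019675574
box in rack -0.13091553977323606 0.14412831560651873
saucer [ 0.52011505 -0.15498484  0.016     ] -0.11520190701979031 -0.14201531474061174
lamp [0.60666413 0.30892052 0.01      ] -0.049932836844924354 0.3253591282183899
a [0.61788118 0.1178496  0.        ]
b [0.61541464 0.06390596 0.        ]
c [0.6129481  0.00996233 0.        ]
[[ 0.974  0.225 -0.   ]
 [ 0.225 -0.974  0.002]
 [ 0.    -0.002 -1.   ]]
```

```bash
python3 -m creep '[{"rz":5.2,"grip":0},{"rz":5.2,"grip":0},{"rz":5.2,"grip":0},{"x":18,"y":-33,"grip":0},{"x":18,"y":-33,"grip":0},{"x":18,"y":-33,"grip":0},{"x":18,"y":-33,"grip":0},{"x":18,"y":-33,"grip":0},{"x":18,"y":-33,"grip":0},{"x":18,"y":-33,"grip":0}]' 40
python3 -m creep '[{"x":18,"y":-33,"grip":0},{"x":18,"y":-33,"grip":0},{"x":18,"y":-33,"grip":0},{"x":18,"y":-33,"grip":0},{"x":18,"y":-33,"grip":0},{"x":18,"y":-33,"grip":0},{"x":18,"y":-33,"grip":0},{"x":18,"y":-33,"grip":0},{"x":18,"y":-33,"grip":0},{"x":18,"y":-33,"grip":0}]'
python3 -m creep '[{"x":18,"y":-33,"grip":0},{"x":18,"y":-33,"grip":0},{"x":18,"y":-33,"grip":0},{"x":18,"y":-33,"grip":0},{"x":18,"y":-33,"grip":0},{"x":18,"y":-33,"grip":0},{"x":16,"y":-33,"grip":0},{"grip":0},{"grip":0},{"grip":0}]'
cat > g.py <<'E'
from h import *
from plant import ctrl
r=np.load("rack.npz");s=ctrl.get_state();p=s["eef_pos"]-r["O"];R=Ro.from_quat(s["tcp_rot"]).as_matrix()
print("rack mm",(1e3*np.array([p@r["xv"],p@r["yv"],s["eef_pos"][2]])).round(1),"yaw err deg",np.degrees(np.arctan2(R[1,0],R[0,0])-r["yaw"]).round(2),"tilt",R[:,2].round(4),"F",s["contact_force"].round(2),"op",round(s["opening"],3),"t",s["time"])
E
python3 g.py
```

```text
rack mm [-460.2 -660.4  230. ] yaw err deg 15.61 tilt [-1.0e-04  2.2e-03 -1.0e+00] F [-0.01 -0.28  0.17] op 1.0 t 0.1$[0]: bad value
$[0]: bad value
$[0]: bad value
```

```bash
python3 -m creep '[{"x":0,"y":0,"z":0,"rx":0,"ry":0,"rz":5.2,"grip":0},{"x":0,"y":0,"z":0,"rx":0,"ry":0,"rz":5.2,"grip":0},{"x":0,"y":0,"z":0,"rx":0,"ry":0,"rz":5.2,"grip":0},{"x":18,"y":-33,"z":0,"rx":0,"ry":0,"rz":0,"grip":0},{"x":18,"y":-33,"z":0,"rx":0,"ry":0,"rz":0,"grip":0},{"x":18,"y":-33,"z":0,"rx":0,"ry":0,"rz":0,"grip":0},{"x":18,"y":-33,"z":0,"rx":0,"ry":0,"rz":0,"grip":0},{"x":18,"y":-33,"z":0,"rx":0,"ry":0,"rz":0,"grip":0},{"x":18,"y":-33,"z":0,"rx":0,"ry":0,"rz":0,"grip":0},{"x":18,"y":-33,"z":0,"rx":0,"ry":0,"rz":0,"grip":0}]' 40; python3 g.py
```

```text
time: 0.93
eef_pos: [0.2886, -0.4307, 0.2307]
tcp_rot: [1.0, -0.023, -0.0, -0.0]
contact_force: [0.3, 0.3, -0.2]
opening: 0.002
finger_force: 0.0
rack mm [-333.8 -428.   230.7] yaw err deg -0.01 tilt [-2.e-04  9.e-04 -1.e+00] F [ 0.29  0.34 -0.16] op 0.002 t 0.9333
```

```bash
python3 -m creep '[{"x":18,"y":-33,"z":0,"rx":0,"ry":0,"rz":0,"grip":0},{"x":18,"y":-33,"z":0,"rx":0,"ry":0,"rz":0,"grip":0},{"x":18,"y":-33,"z":0,"rx":0,"ry":0,"rz":0,"grip":0},{"x":18,"y":-33,"z":0,"rx":0,"ry":0,"rz":0,"grip":0},{"x":18,"y":-33,"z":0,"rx":0,"ry":0,"rz":0,"grip":0},{"x":18,"y":-33,"z":0,"rx":0,"ry":0,"rz":0,"grip":0},{"x":18,"y":-33,"z":0,"rx":0,"ry":0,"rz":0,"grip":0},{"x":18,"y":-33,"z":0,"rx":0,"ry":0,"rz":0,"grip":0},{"x":18,"y":-33,"z":0,"rx":0,"ry":0,"rz":0,"grip":0},{"x":18,"y":-33,"z":0,"rx":0,"ry":0,"rz":0,"grip":0}]' >/dev/null
python3 -m creep '[{"x":18,"y":-33,"z":0,"rx":0,"ry":0,"rz":0,"grip":0},{"x":18,"y":-33,"z":0,"rx":0,"ry":0,"rz":0,"grip":0},{"x":18,"y":-33,"z":0,"rx":0,"ry":0,"rz":0,"grip":0},{"x":18,"y":-33,"z":0,"rx":0,"ry":0,"rz":0,"grip":0},{"x":18,"y":-33,"z":0,"rx":0,"ry":0,"rz":0,"grip":0},{"x":18,"y":-33,"z":0,"rx":0,"ry":0,"rz":0,"grip":0},{"x":16,"y":-33,"z":0,"rx":0,"ry":0,"rz":0,"grip":0},{"x":0,"y":0,"z":0,"rx":0,"ry":0,"rz":0,"grip":0},{"x":0,"y":0,"z":0,"rx":0,"ry":0,"rz":0,"grip":0},{"x":0,"y":0,"z":0,"rx":0,"ry":0,"rz":0,"grip":0}]' >/dev/null; python3 g.py
python3 - <<'E'
from plant import optics
import cv2
cv2.imwrite("pics/wrist1.png",optics.read_camera("wrist")["color"])
E
```

```text
rack mm [-30.9 130.9 230.5] yaw err deg 0.04 tilt [-1.7e-03 -5.0e-04 -1.0e+00] F [-0.59 -0.81 -0.56] op -0.001 t 2.6
```

View pics/wrist1.png

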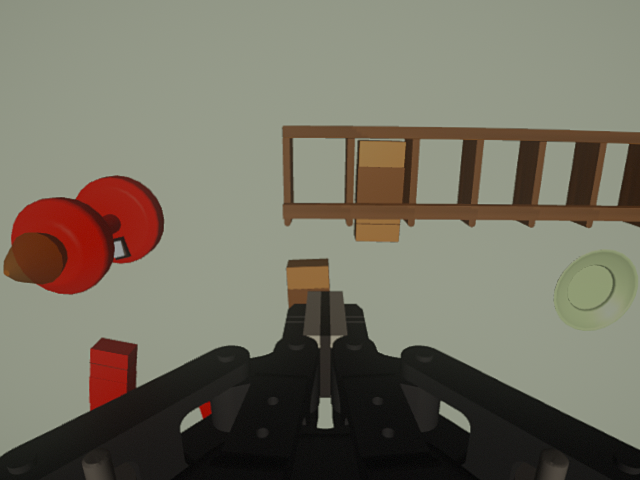

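Wrist view: rail's left end at about (284,211), filed box in the second gap at (381,190), loose box far edge at (288..329,260). The shut fingertips are at (325,292). I'll cross-check the rack from this view while descending to 60 mm.

```bash
python3 - <<'E'
from h import *
from plant import optics
c=optics.read_camera("wrist");r=np.load("rack.npz")
for X in px2w(c,[(284,211),(412,212),(472,212.5)],.046):
    p=X-r["O"];print((p@r["xv"]*1e3).round(1),(p@r["yv"]*1e3).round(1))
E
python3 -m creep '[{"x":1,"y":-10,"z":0,"rx":0,"ry":0,"rz":0,"grip":0},{"x":0,"y":0,"z":34,"rx":0,"ry":0,"rz":0,"grip":0},{"x":0,"y":0,"z":34,"rx":0,"ry":0,"rz":0,"grip":0},{"x":0,"y":0,"z":34,"rx":0,"ry":0,"rz":0,"grip":0},{"x":0,"y":0,"z":34,"rx":0,"ry":0,"rz":0,"grip":0},{"x":0,"y":0,"z":34,"rx":0,"ry":0,"rz":0,"grip":0},{"x":0,"y":0,"z":0,"rx":0,"ry":0,"rz":0,"grip":0},{"x":0,"y":0,"z":0,"rx":0,"ry":0,"rz":0,"grip":0},{"x":0,"y":0,"z":0,"rx":0,"ry":0,"rz":0,"grip":0},{"x":0,"y":0,"z":0,"rx":0,"ry":0,"rz":0,"grip":0}]' >/dev/null; python3 g.py
```

```text
-28.6 163.9
-29.5 56.6
-29.9 5.5
rack mm [-26.9 141.2  65. ] yaw err deg -0.01 tilt [ 6.e-03  3.e-04 -1.e+00] F [ 0.71 -0.67 -0.81] op 0.007 t 3.5333
```

```bash
python3 -m creep '[{"x":-2,"y":0,"z":3,"rx":0,"ry":0,"rz":0,"grip":0},{"x":0,"y":0,"z":3,"rx":0,"ry":0,"rz":0,"grip":0},{"x":0,"y":0,"z":3,"rx":0,"ry":0,"rz":0,"grip":0},{"x":0,"y":0,"z":3,"rx":0,"ry":0,"rz":0,"grip":0},{"x":0,"y":0,"z":3,"rx":0,"ry":0,"rz":0,"grip":0},{"x":0,"y":0,"z":2,"rx":0,"ry":0,"rz":0,"grip":0},{"x":0,"y":0,"z":0,"rx":0,"ry":0,"rz":0,"grip":0},{"x":0,"y":0,"z":0,"rx":0,"ry":0,"rz":0,"grip":0},{"x":0,"y":0,"z":0,"rx":0,"ry":0,"rz":0,"grip":0},{"x":0,"y":0,"z":0,"rx":0,"ry":0,"rz":0,"grip":0}]' >/dev/null; python3 g.py
```

```text
rack mm [-31.3 141.1  46.1] yaw err deg 0.03 tilt [-1.2e-03 -3.0e-04 -1.0e+00] F [-4.23 -0.88  9.73] op 0.001 t 4.3667
```

```bash
python3 -m creep '[{"x":0,"y":6,"z":0,"rx":0,"ry":0,"rz":0,"grip":0},{"x":0,"y":6,"z":0,"rx":0,"ry":0,"rz":0,"grip":0},{"x":0,"y":6,"z":0,"rx":0,"ry":0,"rz":0,"grip":0},{"x":0,"y":6,"z":0,"rx":0,"ry":0,"rz":0,"grip":0},{"x":0,"y":6,"z":0,"rx":0,"ry":0,"rz":0,"grip":0},{"x":0,"y":6,"z":0,"rx":0,"ry":0,"rz":0,"grip":0},{"x":0,"y":6,"z":0,"rx":0,"ry":0,"rz":0,"grip":0},{"x":0,"y":6,"z":0,"rx":0,"ry":0,"rz":0,"grip":0},{"x":0,"y":6,"z":0,"rx":0,"ry":0,"rz":0,"grip":0},{"x":0,"y":0,"z":0,"rx":0,"ry":0,"rz":0,"grip":0}]' >/dev/null; python3 g.py
```

```text
rack mm [-29.7  87.1  46.1] yaw err deg -0.05 tilt [ 0.0036  0.0011 -1.    ] F [-0.06  0.58  6.4 ] op -0.001 t 5.2
```

Still pressing at 6 N over gap 2. Next is gap 3 (y = 27 mm).

```bash
python3 -m creep '[{"x":0,"y":6,"z":0,"rx":0,"ry":0,"rz":0,"grip":0},{"x":0,"y":6,"z":0,"rx":0,"ry":0,"rz":0,"grip":0},{"x":0,"y":6,"z":0,"rx":0,"ry":0,"rz":0,"grip":0},{"x":0,"y":6,"z":0,"rx":0,"ry":0,"rz":0,"grip":0},{"x":0,"y":6,"z":0,"rx":0,"ry":0,"rz":0,"grip":0},{"x":0,"y":6,"z":0,"rx":0,"ry":0,"rz":0,"grip":0},{"x":0,"y":6,"z":0,"rx":0,"ry":0,"rz":0,"grip":0},{"x":0,"y":6,"z":0,"rx":0,"ry":0,"rz":0,"grip":0},{"x":0,"y":6,"z":0,"rx":0,"ry":0,"rz":0,"grip":0},{"x":0,"y":3,"z":0,"rx":0,"ry":0,"rz":0,"grip":0}]' >/dev/null; python3 g.py
python3 -m creep '[{"x":0,"y":2,"z":0,"rx":0,"ry":0,"rz":0,"grip":0},{"x":0,"y":0,"z":0,"rx":0,"ry":0,"rz":0,"grip":0},{"x":0,"y":0,"z":0,"rx":0,"ry":0,"rz":0,"grip":0},{"x":0,"y":0,"z":0,"rx":0,"ry":0,"rz":0,"grip":0},{"x":0,"y":0,"z":0,"rx":0,"ry":0,"rz":0,"grip":0},{"x":0,"y":0,"z":0,"rx":0,"ry":0,"rz":0,"grip":0},{"x":0,"y":0,"z":0,"rx":0,"ry":0,"rz":0,"grip":0},{"x":0,"y":0,"z":0,"rx":0,"ry":0,"rz":0,"grip":0},{"x":0,"y":0,"z":0,"rx":0,"ry":0,"rz":0,"grip":0},{"x":0,"y":0,"z":0,"rx":0,"ry":0,"rz":0,"grip":0}]' >/dev/null; python3 g.py
```

```text
rack mm [-29.7  30.8  46.1] yaw err deg -0.05 tilt [ 0.0036  0.002  -1.    ] F [0.7  3.43 5.62] op -0.0 t 6.0333
rack mm [-29.8  28.7  46.1] yaw err deg -0.01 tilt [ 3.4e-03  9.0e-04 -1.0e+00] F [-0.27  1.64  5.78] op 0.001 t 6.8667
```

```bash
python3 -m creep '[{"x":0,"y":0,"z":-30,"rx":0,"ry":0,"rz":0,"grip":0},{"x":0,"y":0,"z":-30,"rx":0,"ry":0,"rz":0,"grip":0},{"x":0,"y":0,"z":-20,"rx":0,"ry":0,"rz":-6,"grip":0.5},{"x":0,"y":0,"z":0,"rx":0,"ry":0,"rz":-7,"grip":0.5},{"x":0,"y":0,"z":0,"rx":0,"ry":0,"rz":-7,"grip":0.5},{"x":0,"y":0,"z":0,"rx":0,"ry":0,"rz":-7,"grip":0.5},{"x":0,"y":0,"z":0,"rx":0,"ry":0,"rz":-7,"grip":0.5},{"x":0,"y":0,"z":0,"rx":0,"ry":0,"rz":-7,"grip":0.5},{"x":0,"y":0,"z":0,"rx":0,"ry":0,"rz":-7,"grip":0.5},{"x":0,"y":0,"z":0,"rx":0,"ry":0,"rz":-7,"grip":0.5}]' >/dev/null; python3 g.py
python3 -m creep '[{"x":0,"y":0,"z":0,"rx":0,"ry":0,"rz":-7,"grip":0.5},{"x":0,"y":0,"z":0,"rx":0,"ry":0,"rz":-7,"grip":0.5},{"x":0,"y":0,"z":0,"rx":0,"ry":0,"rz":-7,"grip":0.5},{"x":0,"y":0,"z":0,"rx":0,"ry":0,"rz":-7,"grip":0.5},{"x":0,"y":0,"z":0,"rx":0,"ry":0,"rz":-7,"grip":0.5},{"x":33,"y":-20,"z":0,"rx":0,"ry":0,"rz":0,"grip":0.5},{"x":33,"y":-20,"z":0,"rx":0,"ry":0,"rz":0,"grip":0.5},{"x":33,"y":-20,"z":0,"rx":0,"ry":0,"rz":0,"grip":0.5},{"x":33,"y":-20,"z":0,"rx":0,"ry":0,"rz":0,"grip":0.5},{"x":33,"y":-20,"z":0,"rx":0,"ry":0,"rz":0,"grip":0.5}]' ; python3 g.py
python3 - <<'E'
from plant import optics
import cv2
cv2.imwrite("pics/wrist2.png",optics.read_camera("wrist")["color"])
E
```

```text
rack mm [-31.5  28.1 123.9] yaw err deg 55.36 tilt [-6.e-04  1.e-04 -1.e+00] F [0.37 0.28 0.33] op 0.502 t 7.7
time: 8.53
eef_pos: [0.5182, 0.1817, 0.1241]
tcp_rot: [0.723, 0.691, -0.0, -0.0]
contact_force: [0.8, -0.2, -0.3]
opening: 0.501
finger_force: 0.0
rack mm [-132.5  194.2  124.1] yaw err deg 89.97 tilt [-2.e-04  1.e-04 -1.e+00] F [ 0.85 -0.17 -0.28] op 0.501 t 8.5333
```

View pics/wrist2.png

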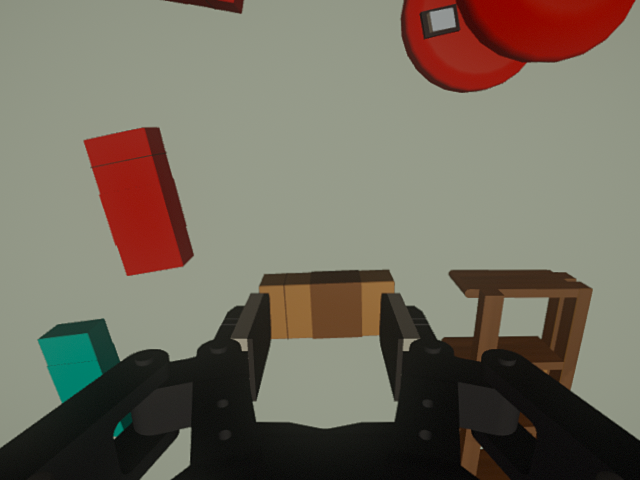

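Wrist view: the loose box's lower +y edge runs (262,275) to (392,270), between the two fingers. The lamp base is top right, clear, and the red and turquoise boxes are off to the left. I'll measure that edge and descend.

```bash
python3 - <<'E'
from h import *
from plant import optics
c=optics.read_camera("wrist");r=np.load("rack.npz")
for X in px2w(c,[(262,275),(392,270)],0):
    p=X-r["O"];print((p@r["xv"]*1e3).round(1),(p@r["yv"]*1e3).round(1))
E
python3 -m creep '[{"x":0,"y":0,"z":30,"rx":0,"ry":0,"rz":0,"grip":0.5},{"x":0,"y":0,"z":30,"rx":0,"ry":0,"rz":0,"grip":0.5},{"x":0,"y":0,"z":30,"rx":0,"ry":0,"rz":0,"grip":0.5},{"x":0,"y":0,"z":15,"rx":0,"ry":0,"rz":0,"grip":0.5},{"x":0,"y":0,"z":10,"rx":0,"ry":0,"rz":0,"grip":0.5},{"x":0,"y":0,"z":0,"rx":0,"ry":0,"rz":0,"grip":0.5},{"x":0,"y":0,"z":0,"rx":0,"ry":0,"rz":0,"grip":0.5},{"x":0,"y":0,"z":0,"rx":0,"ry":0,"rz":0,"grip":0.5},{"x":0,"y":0,"z":0,"rx":0,"ry":0,"rz":0,"grip":0.5},{"x":0,"y":0,"z":0,"rx":0,"ry":0,"rz":0,"grip":0.5}]' >/dev/null; python3 g.py
```

```text
-181.8 167.8
-89.4 172.0
rack mm [-130.1  193.3   10.9] yaw err deg 90.01 tilt [ 2.9e-03  4.0e-04 -1.0e+00] F [-0.2   0.17 -0.1 ] op 0.499 t 9.4667
```

```bash
python3 -m creep '[{"x":-3,"y":-3,"z":3,"rx":0,"ry":0,"rz":0,"grip":0.5},{"x":-5,"y":0,"z":0,"rx":0,"ry":0,"rz":0,"grip":0.5},{"x":-5,"y":0,"z":0,"rx":0,"ry":0,"rz":0,"grip":0.5},{"x":-5,"y":0,"z":0,"rx":0,"ry":0,"rz":0,"grip":0.5},{"x":-5,"y":0,"z":0,"rx":0,"ry":0,"rz":0,"grip":0.5},{"x":-5,"y":0,"z":0,"rx":0,"ry":0,"rz":0,"grip":0.5},{"x":-5,"y":0,"z":0,"rx":0,"ry":0,"rz":0,"grip":0.5},{"x":-5,"y":0,"z":0,"rx":0,"ry":0,"rz":0,"grip":0.5},{"x":-5,"y":0,"z":0,"rx":0,"ry":0,"rz":0,"grip":0.5},{"x":-5,"y":0,"z":0,"rx":0,"ry":0,"rz":0,"grip":0.5}]' >/dev/null; python3 g.py
python3 -m creep '[{"x":-5,"y":0,"z":0,"rx":0,"ry":0,"rz":0,"grip":0.5},{"x":-5,"y":0,"z":0,"rx":0,"ry":0,"rz":0,"grip":0.5},{"x":-5,"y":0,"z":0,"rx":0,"ry":0,"rz":0,"grip":0.5},{"x":-5,"y":0,"z":0,"rx":0,"ry":0,"rz":0,"grip":0.5},{"x":-5,"y":0,"z":0,"rx":0,"ry":0,"rz":0,"grip":0.5},{"x":-5,"y":0,"z":0,"rx":0,"ry":0,"rz":0,"grip":0.5},{"x":-5,"y":0,"z":0,"rx":0,"ry":0,"rz":0,"grip":0.5},{"x":-5,"y":0,"z":0,"rx":0,"ry":0,"rz":0,"grip":0.5},{"x":-5,"y":0,"z":0,"rx":0,"ry":0,"rz":0,"grip":0.5},{"x":-2,"y":0,"z":0,"rx":0,"ry":0,"rz":0,"grip":0.5}]' >/dev/null; python3 g.py
python3 - <<'E'
from plant import optics
import cv2
cv2.imwrite("pics/wrist3.png",optics.read_camera("wrist")["color"])
E
```

```text
rack mm [-134.3  144.5    6.3] yaw err deg 90.01 tilt [ 0.  0. -1.] F [ 0.28 -0.08  0.37] op 0.499 t 10.3
rack mm [-134.3   97.4    6.3] yaw err deg 89.99 tilt [-0.e+00 -1.e-04 -1.e+00] F [0.44 1.31 0.43] op 0.501 t 11.1333
```

View pics/wrist3.png

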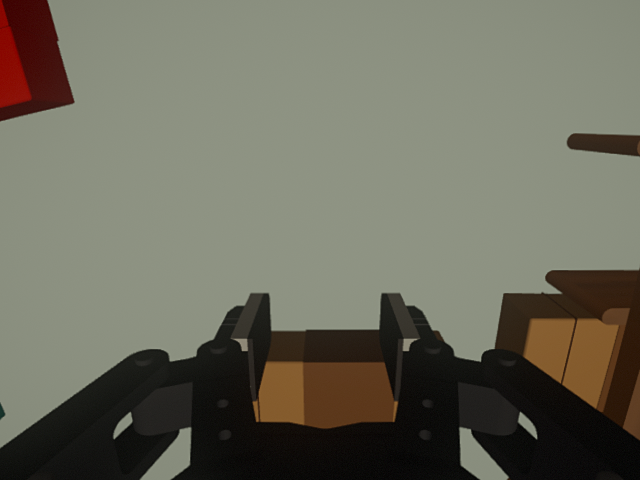

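The box rides squarely ahead of both fingers: its edge is level at row 331 and the filed box is clear on the right. Continuing to about y = 60.

```bash
python3 -m creep '[{"x":-5,"y":0,"z":0,"rx":0,"ry":0,"rz":0,"grip":0.5},{"x":-5,"y":0,"z":0,"rx":0,"ry":0,"rz":0,"grip":0.5},{"x":-5,"y":0,"z":0,"rx":0,"ry":0,"rz":0,"grip":0.5},{"x":-5,"y":0,"z":0,"rx":0,"ry":0,"rz":0,"grip":0.5},{"x":-5,"y":0,"z":0,"rx":0,"ry":0,"rz":0,"grip":0.5},{"x":-5,"y":0,"z":0,"rx":0,"ry":0,"rz":0,"grip":0.5},{"x":-5,"y":0,"z":0,"rx":0,"ry":0,"rz":0,"grip":0.5},{"x":-2,"y":0,"z":0,"rx":0,"ry":0,"rz":0,"grip":0.5},{"x":0,"y":0,"z":0,"rx":0,"ry":0,"rz":0,"grip":0.5},{"x":0,"y":0,"z":0,"rx":0,"ry":0,"rz":0,"grip":0.5}]' >/dev/null; python3 g.py
python3 - <<'E'
from plant import optics
import cv2,pickle
c=optics.read_camera("top");pickle.dump(c,open("c4.pkl","wb"))
cv2.imwrite("pics/top4.png",cv2.convertScaleAbs(cv2.resize(c["color"][120:250,230:420],None,fx=4,fy=4,interpolation=cv2.INTER_CUBIC),alpha=1.4))
E
```

```text
rack mm [-134.4   60.8    6.3] yaw err deg 90.0 tilt [-1.e-04 -1.e-04 -1.e+00] F [0.1  0.19 0.54] op 0.503 t 12.0167
```

View pics/top4.png

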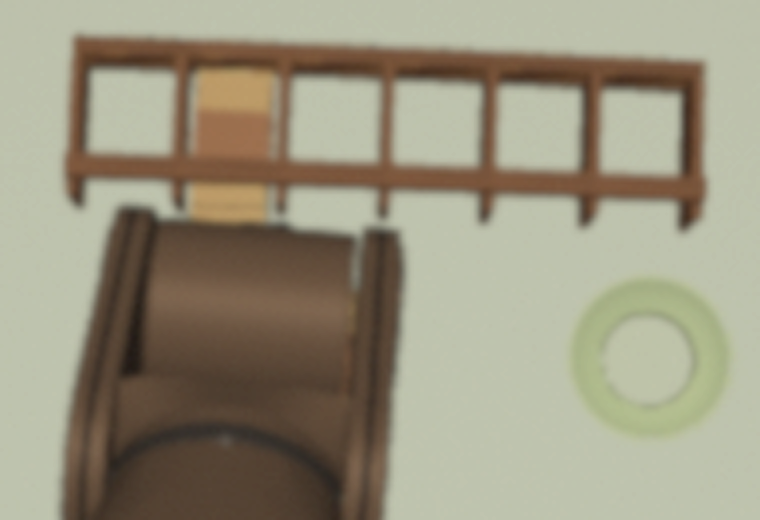

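The arm hides the box here; the rack, filed box and saucer are unmoved. I'll retreat, lift, go behind the box and turn back so the wrist camera faces it.

```bash
python3 -m creep '[{"x":10,"y":0,"z":0,"rx":0,"ry":0,"rz":0,"grip":0.5},{"x":0,"y":0,"z":-30,"rx":0,"ry":0,"rz":0,"grip":0.5},{"x":0,"y":0,"z":-30,"rx":0,"ry":0,"rz":0,"grip":0.5},{"x":0,"y":0,"z":-30,"rx":0,"ry":0,"rz":0,"grip":0.5},{"x":-15,"y":-27,"z":0,"rx":0,"ry":0,"rz":0,"grip":0},{"x":-15,"y":-27,"z":0,"rx":0,"ry":0,"rz":0,"grip":0},{"x":-14,"y":-26,"z":0,"rx":0,"ry":0,"rz":0,"grip":0},{"x":0,"y":0,"z":0,"rx":0,"ry":0,"rz":7,"grip":0},{"x":0,"y":0,"z":0,"rx":0,"ry":0,"rz":7,"grip":0},{"x":0,"y":0,"z":0,"rx":0,"ry":0,"rz":6,"grip":0}]' >/dev/null; python3 g.py
python3 -m creep '[{"x":0,"y":0,"z":0,"rx":0,"ry":0,"rz":7,"grip":0},{"x":0,"y":0,"z":0,"rx":0,"ry":0,"rz":7,"grip":0},{"x":0,"y":0,"z":0,"rx":0,"ry":0,"rz":7,"grip":0},{"x":0,"y":0,"z":0,"rx":0,"ry":0,"rz":7,"grip":0},{"x":0,"y":0,"z":0,"rx":0,"ry":0,"rz":7,"grip":0},{"x":0,"y":0,"z":0,"rx":0,"ry":0,"rz":7,"grip":0},{"x":0,"y":0,"z":0,"rx":0,"ry":0,"rz":7,"grip":0},{"x":0,"y":0,"z":0,"rx":0,"ry":0,"rz":7,"grip":0},{"x":0,"y":0,"z":0,"rx":0,"ry":0,"rz":7,"grip":0},{"x":0,"y":0,"z":0,"rx":0,"ry":0,"rz":7,"grip":0}]' >/dev/null; python3 g.py
python3 - <<'E'
from plant import optics
import cv2,pickle
c=optics.read_camera("wrist");pickle.dump(c,open("c5.pkl","wb"))
cv2.imwrite("pics/wrist5.png",c["color"])
E
```

```text
rack mm [-214.8   27.6   96.4] yaw err deg 69.68 tilt [ 5.e-04  1.e-04 -1.e+00] F [ 1.86 -0.55 -0.01] op 0.001 t 12.9
rack mm [-214.4   27.8   96.3] yaw err deg -0.3 tilt [-0.e+00  2.e-04 -1.e+00] F [ 0.99 -0.33  0.32] op 0.004 t 13.7333
```

View pics/wrist5.png

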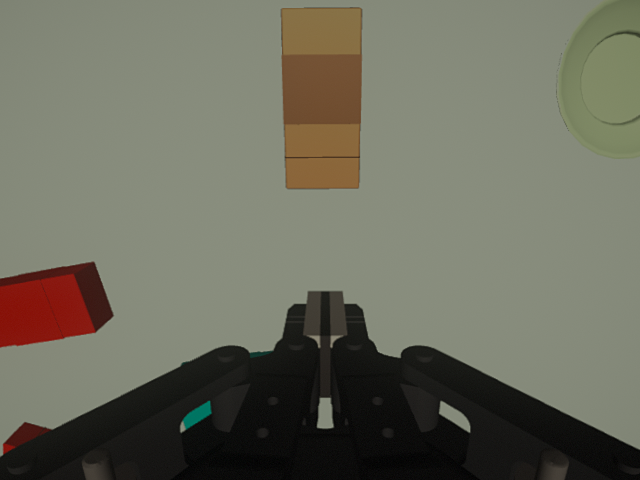

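Clear view of the box, with top-face corners (281,8), (361,9), (359,188), (286,188), almost straight ahead of the fingers. Saucer clear on the right.

Run:
```python
from h import *
c=pickle.load(open("c5.pkl","rb"));r=np.load("rack.npz")
P=px2w(c,[(281,8),(361,9),(359,188),(286,188)],.024)-r["O"]
Q=np.c_[P@r["xv"],P@r["yv"]]*1e3;print(Q.round(1),Q.mean(0).round(1))
a=Q[0]+Q[1]-Q[2]-Q[3];print(np.degrees(np.arctan2(a[1],a[0])))
t=pickle.load(open("c4.pkl","rb"))
```

```text
[[ -87.2   48. ]
 [ -87.9    9. ]
 [-175.9    8.7]
 [-175.7   48.1]] [-131.7   28.5]
0.07730382136449707
```

```bash
python3 -m creep '[{"x":0,"y":0,"z":25,"rx":0,"ry":0,"rz":-0.3,"grip":0.08},{"x":0,"y":0,"z":25,"rx":0,"ry":0,"rz":0,"grip":0.08},{"x":0,"y":0,"z":25,"rx":0,"ry":0,"rz":0,"grip":0.08},{"x":0,"y":0,"z":13,"rx":0,"ry":0,"rz":0,"grip":0.08},{"x":0,"y":0,"z":0,"rx":0,"ry":0,"rz":0,"grip":0.08},{"x":4,"y":0,"z":0,"rx":0,"ry":0,"rz":0,"grip":0.08},{"x":5,"y":0,"z":0,"rx":0,"ry":0,"rz":0,"grip":0.08},{"x":5,"y":0,"z":0,"rx":0,"ry":0,"rz":0,"grip":0.08},{"x":5,"y":0,"z":0,"rx":0,"ry":0,"rz":0,"grip":0.08},{"x":4,"y":0,"z":0,"rx":0,"ry":0,"rz":0,"grip":0.08}]' >/dev/null; python3 g.py
python3 -m creep '[{"x":4,"y":0,"z":0,"rx":0,"ry":0,"rz":0,"grip":0.08},{"x":4,"y":0,"z":0,"rx":0,"ry":0,"rz":0,"grip":0.08},{"x":4,"y":0,"z":0,"rx":0,"ry":0,"rz":0,"grip":0.08},{"x":4,"y":0,"z":0,"rx":0,"ry":0,"rz":0,"grip":0.08},{"x":4,"y":0,"z":0,"rx":0,"ry":0,"rz":0,"grip":0.08},{"x":4,"y":0,"z":0,"rx":0,"ry":0,"rz":0,"grip":0.08},{"x":4,"y":0,"z":0,"rx":0,"ry":0,"rz":0,"grip":0.08},{"x":4,"y":0,"z":0,"rx":0,"ry":0,"rz":0,"grip":0.08},{"x":4,"y":0,"z":0,"rx":0,"ry":0,"rz":0,"grip":0.08},{"x":2,"y":0,"z":0,"rx":0,"ry":0,"rz":0,"grip":0.08}]' >/dev/null; python3 g.py
python3 - <<'E'
from plant import optics
import cv2,pickle
c=optics.read_camera("wrist");pickle.dump(c,open("c6.pkl","wb"))
cv2.imwrite("pics/wrist6.png",c["color"])
E
```

```text
rack mm [-189.5   27.     9.5] yaw err deg 0.33 tilt [ 2.8e-03 -5.0e-04 -1.0e+00] F [ 0.73 -0.4   0.11] op 0.081 t 14.6167
rack mm [-152.6   27.3    8.4] yaw err deg 0.31 tilt [ 6.e-04 -1.e-04 -1.e+00] F [-0.42 -0.35  1.18] op 0.082 t 15.45
```

View pics/wrist6.png

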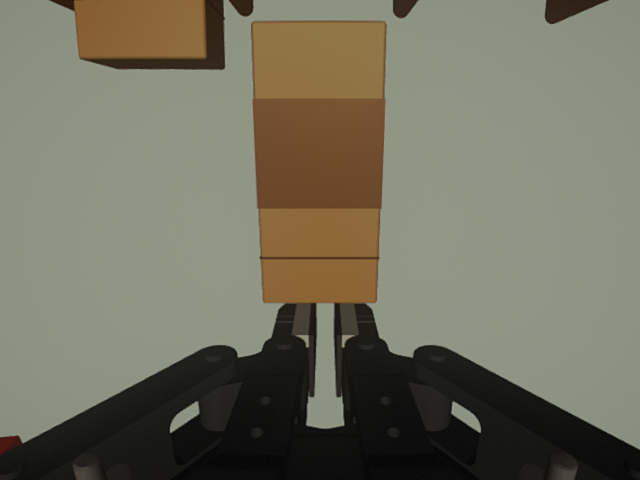

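The box sits straight between the divider noses at (241,12) and (403,14): its front edge is centred at column 319, and the gap at about 322. Pushing in.

```bash
python3 -m creep '[{"x":4,"y":0,"z":0,"rx":0,"ry":0,"rz":0,"grip":0.08},{"x":4,"y":0,"z":0,"rx":0,"ry":0,"rz":0,"grip":0.08},{"x":4,"y":0,"z":0,"rx":0,"ry":0,"rz":0,"grip":0.08},{"x":4,"y":0,"z":0,"rx":0,"ry":0,"rz":0,"grip":0.08},{"x":4,"y":0,"z":0,"rx":0,"ry":0,"rz":0,"grip":0.08},{"x":4,"y":0,"z":0,"rx":0,"ry":0,"rz":0,"grip":0.08},{"x":4,"y":0,"z":0,"rx":0,"ry":0,"rz":0,"grip":0.08},{"x":4,"y":0,"z":0,"rx":0,"ry":0,"rz":0,"grip":0.08},{"x":4,"y":0,"z":0,"rx":0,"ry":0,"rz":0,"grip":0.08},{"x":4,"y":0,"z":0,"rx":0,"ry":0,"rz":0,"grip":0.08}]' >/dev/null; python3 g.py
python3 -m creep '[{"x":4,"y":0,"z":0,"rx":0,"ry":0,"rz":0,"grip":0.08},{"x":4,"y":0,"z":0,"rx":0,"ry":0,"rz":0,"grip":0.08},{"x":4,"y":0,"z":0,"rx":0,"ry":0,"rz":0,"grip":0.08},{"x":4,"y":0,"z":0,"rx":0,"ry":0,"rz":0,"grip":0.08},{"x":4,"y":0,"z":0,"rx":0,"ry":0,"rz":0,"grip":0.08},{"x":3,"y":0,"z":0,"rx":0,"ry":0,"rz":0,"grip":0.08},{"x":3,"y":0,"z":0,"rx":0,"ry":0,"rz":0,"grip":0.08},{"x":3,"y":0,"z":0,"rx":0,"ry":0,"rz":0,"grip":0.08},{"x":3,"y":0,"z":0,"rx":0,"ry":0,"rz":0,"grip":0.08},{"x":2,"y":0,"z":0,"rx":0,"ry":0,"rz":0,"grip":0.08}]' >/dev/null; python3 g.py
```

```text
rack mm [-112.9   27.6    8.4] yaw err deg 0.31 tilt [-1.e-04  0.e+00 -1.e+00] F [-0.7  -0.13  0.82] op 0.079 t 16.3333
rack mm [-78.9  27.8   8.3] yaw err deg 0.31 tilt [ 4.e-04 -0.e+00 -1.e+00] F [-0.89  1.07  0.09] op 0.078 t 17.1667
```

```bash
python3 -m creep '[{"x":1,"y":0,"z":0,"rx":0,"ry":0,"rz":0,"grip":0.08},{"x":1,"y":0,"z":0,"rx":0,"ry":0,"rz":0,"grip":0.08},{"x":1,"y":0,"z":0,"rx":0,"ry":0,"rz":0,"grip":0.08},{"x":1,"y":0,"z":0,"rx":0,"ry":0,"rz":0,"grip":0.08},{"x":1,"y":0,"z":0,"rx":0,"ry":0,"rz":0,"grip":0.08},{"x":1,"y":0,"z":0,"rx":0,"ry":0,"rz":0,"grip":0.08},{"x":0,"y":0,"z":0,"rx":0,"ry":0,"rz":0,"grip":0.08},{"x":0,"y":0,"z":0,"rx":0,"ry":0,"rz":0,"grip":0.08},{"x":0,"y":0,"z":0,"rx":0,"ry":0,"rz":0,"grip":0.08},{"x":0,"y":0,"z":0,"rx":0,"ry":0,"rz":0,"grip":0.08}]' >/dev/null; python3 g.py
python3 -m creep '[{"x":1,"y":0,"z":0,"rx":0,"ry":0,"rz":0,"grip":0.08},{"x":1,"y":0,"z":0,"rx":0,"ry":0,"rz":0,"grip":0.08},{"x":0,"y":0,"z":0,"rx":0,"ry":0,"rz":0,"grip":0.08},{"x":0,"y":0,"z":0,"rx":0,"ry":0,"rz":0,"grip":0.08},{"x":0,"y":0,"z":0,"rx":0,"ry":0,"rz":0,"grip":0.08},{"x":0,"y":0,"z":0,"rx":0,"ry":0,"rz":0,"grip":0.08},{"x":0,"y":0,"z":0,"rx":0,"ry":0,"rz":0,"grip":0.08},{"x":0,"y":0,"z":0,"rx":0,"ry":0,"rz":0,"grip":0.08},{"x":0,"y":0,"z":0,"rx":0,"ry":0,"rz":0,"grip":0.08},{"x":0,"y":0,"z":0,"rx":0,"ry":0,"rz":0,"grip":0.08}]' >/dev/null; python3 g.py
```

```text
rack mm [-73.2  27.8   8.4] yaw err deg 0.31 tilt [ 3.e-04  0.e+00 -1.e+00] F [ 0.08 -1.15  0.05] op 0.082 t 18.0
rack mm [-71.3  27.8   8.3] yaw err deg 0.31 tilt [ 0.  0. -1.] F [ 0.22 -0.04 -0.39] op 0.075 t 18.8333
```

No contact with the slats yet, so I'll go on in 1 mm steps.

```bash
python3 -m creep '[{"x":1,"y":0,"z":0,"rx":0,"ry":0,"rz":0,"grip":0.08},{"x":1,"y":0,"z":0,"rx":0,"ry":0,"rz":0,"grip":0.08},{"x":0,"y":0,"z":0,"rx":0,"ry":0,"rz":0,"grip":0.08},{"x":0,"y":0,"z":0,"rx":0,"ry":0,"rz":0,"grip":0.08},{"x":0,"y":0,"z":0,"rx":0,"ry":0,"rz":0,"grip":0.08},{"x":0,"y":0,"z":0,"rx":0,"ry":0,"rz":0,"grip":0.08},{"x":0,"y":0,"z":0,"rx":0,"ry":0,"rz":0,"grip":0.08},{"x":0,"y":0,"z":0,"rx":0,"ry":0,"rz":0,"grip":0.08},{"x":0,"y":0,"z":0,"rx":0,"ry":0,"rz":0,"grip":0.08},{"x":0,"y":0,"z":0,"rx":0,"ry":0,"rz":0,"grip":0.08}]' >/dev/null; python3 g.py
python3 - <<'E'
from plant import optics
import cv2,pickle
c=optics.read_camera("wrist");pickle.dump(c,open("c7.pkl","wb"))
cv2.imwrite("pics/wrist7.png",c["color"])
E
```

```text
rack mm [-71.   27.9   8. ] yaw err deg 0.33 tilt [-4.7e-03  3.0e-04 -1.0e+00] F [-4.56 -0.14  3.79] op 0.079 t 19.6667
```

View pics/wrist7.png

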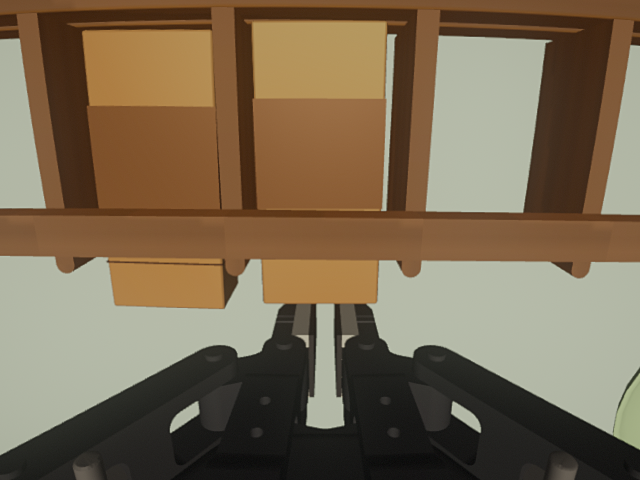

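The box is home in the third gap: its near end at row 303 is nearly level with the filed box's, it's straight, and 4.6 N of stop force appeared at the expected x. Backing off and handing in.

```bash
python3 -m creep '[{"x":-3,"y":0,"z":0,"rx":0,"ry":0,"rz":0,"grip":0.08},{"x":-8,"y":0,"z":0,"rx":0,"ry":0,"rz":0,"grip":0.08},{"x":-10,"y":0,"z":0,"rx":0,"ry":0,"rz":0,"grip":0.08},{"x":-10,"y":0,"z":0,"rx":0,"ry":0,"rz":0,"grip":0.08},{"x":-10,"y":0,"z":-10,"rx":0,"ry":0,"rz":0,"grip":0.08},{"x":0,"y":0,"z":-20,"rx":0,"ry":0,"rz":0,"grip":0.08},{"x":0,"y":0,"z":-20,"rx":0,"ry":0,"rz":0,"grip":0.08},{"x":0,"y":0,"z":0,"rx":0,"ry":0,"rz":0,"grip":0.08},{"x":0,"y":0,"z":0,"rx":0,"ry":0,"rz":0,"grip":0.08},{"x":0,"y":0,"z":0,"rx":0,"ry":0,"rz":0,"grip":0.08}]' >/dev/null; python3 g.py
python3 -c "
from plant import sign_off
print(sign_off())"
```

```text
rack mm [-111.2   27.7   57.7] yaw err deg 0.31 tilt [-8.e-04  1.e-04 -1.e+00] F [-0.66  0.51 -0.58] op 0.08 t 20.55
the job is handed in; nothing more can be done
None
```

I ran a fingertip along the rail over gaps 1 to 3 from the lamp's end, pushed the incense box straight into the third gap until it stopped against the back slats, and handed the job in at about 20.6 s of the 72 s allowed; no verdict was returned.

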